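Open the oil-gauge port of the square gearbox

ROBOT

A 6-joint arm with a two-finger parallel gripper is mounted at the origin on a cart in front of the work surface, level with it; the furniture and walls round the work are solid. World frame = base frame: x ahead of the robot, y to its left, z up, the work surface at z = 0. Lengths are in m, angles in degrees, forces in N, time in s.
With the tool pointing down it reaches from about 0.35 to 0.875 m from the base axis. Payload 4.2 kg.
Tool frame: the origin (TCP) lies midway between the tips of the shut fingers; the grasp point (between the pads) lies 19 mm behind it; z points along the fingers, y is the line along which they close (so a half turn about z gives the same grasp; the last joint's range is limited). The gripper opens to 87 mm and grips with 3 to 60 N. Pads are 19 mm wide; open, the fingers measure 117 mm over their backs; the gripper's body (75 mm by 190 mm) begins 51 mm behind the grasp point.
Start: joints at [79.446, 22.042, 0.453, 0, -68.411, -14.817], TCP at [0.268, 0.565, 0.223] pointing down, gripper open.
Joint ranges: [-179.83, 179.83], [-69.29, 118.12], [-61.27, 80.66], [-181.25, 117.63], [-171.15, -9.14], [-177.46, 177.46]. Speed limits (degrees/s): [159.86, 159.86, 180, 180, 180, 180].

INTERFACE

Orientations are given as a 3x3 rotation matrix whose columns are the frame's x, y, z axes.
In Python, from station import r, cams gives the robot as it stands.
- The arm moves only by the tool play_rows, never from a script. Its argument "commands" is text: rows parted by semicolons, each of 6 numbers parted by spaces: the shift along the world's x, y, z normalised to -1 to 1, where 1 is 30 mm, then the turn, a rotation vector about the world's x, y, z normalised to -1 to 1, where 1 is 0.15 rad. A call has 1 to 20 rows; each row shifts and turns the commanded pose from where the row before left it; what a row does not reach is not made up. A row lasts 1/10 s, in which the tool goes at most 50 mm and 8.59 degrees, less where a joint would pass 70% of its speed; a pose out of reach is approached as far as the arm can. A call with a number of a shift or a turn outside -1 to 1 is refused whole. A call with a gripper value outside its range is refused whole. "grip" is the finger opening in mm, from 0 to 87, set as the call begins (left out, the last holds). The fingers move at their own pace and stop on an object; the grip force is fixed at half the most. Time passes only in rows, so rows that do not move let the fingers close. It gives the time, the measured TCP pose, the force, the opening and the grip force at its end, in the units of the state.
- r.sense(): the state, without advancing time (a new reading comes with each control period).
- cams.capture(name): name is "side" or "top"; returns (picture, depth): 400x640x3 uint8, blue, green, red; 400x640 float32, m along the optical axis (not along the pixel's ray), 0 where there is no reading.
- cams.camera_info(name): a dict with "mtx" (3x3 intrinsics, pixels), "k1" (the pictures are not rectified: a ray, as slopes to the right and down, at radius r is drawn at 1 + k1 r^2 times it, then the intrinsics apply), "R" (3x3) and "t" (3): a world point X has camera coordinates R X + t. Camera axes: x right, y down, z forward; pixel columns grow to the right and rows downward; lengths in m; the calibration is good to about 2 mm. A picture is of the moment at which its call begins. camera_info takes no time and is no camera call.
- r.finish_job(): hands the job in; it is judged then, once.
The state is a dict: "time_s": time; "joints": joint angles; "joint_velocities": joint speeds; "effort": joint torques, N m; "tcp_pos": TCP position; "ee_rot": TCP orientation; "wrist_force": force on the tool from outside, world axes, zero at the start; "moment": the same for the moment, N m; "gripper_width": opening from 0.0 (shut) to 1.0 (fully open); "gripper_force": force on a finger pad.
Only numpy, scipy, OpenCV 4.12 (cv2) and the standard library are available. Lean on these libraries where they do the work, as an engineer would, in place of code of your own. Each camera call takes 0.05 s, during which the arm holds its last target. There are 200 camera calls.

TASK

Two small crate-conveyor gearboxes stand on the bench for their oil check. On the square one (the block with the shaft stub and the motor bell), swing the flat cover sideways around its pivot screw, counter-clockwise seen from above and away from its stop pin, until the whole round gauge port under it is open to view, and leave it there. Keep the cover of the round, drum-shaped gearbox shut.

Things in the scene. Friction and masses are not known exactly. Their poses are not given: they have to be found in the camera images.
- port_cover (a joint): Flat 4 mm cover of the square gearbox (fixed grey block 116 x 96 mm, top at z 60 mm). Level at z 72-76 mm; from the pivot screw a 22 mm wide bar, then a 48 mm disc 60 mm out, then a tongue with a knob. Rad: 0 = shut at the stop pin, grows counter-clockwise from above, stop at 1.9; starts at 0-0.12. Over 0.7 the disc clears the port. Stiff hinge (1.4 N at the knob), no spring: stays where left.
- cover_knob (a point): Centre, half-way up, of the upright round steel knob on that cover: 14 mm diameter, from z 76 to 104 mm above the bench, 88 mm from the pivot axis; it travels with the cover on a level circle about the screw. It may be pushed from the side or pinched from above in any direction; nothing within 60 mm of its way stands higher than 82 mm.
- pivot_screw (a point): Top of that cover's pivot screw (dark slotted head, 14 mm diameter, 81 mm above the bench), on the axis of the turn; it does not move. z up; -x points from the screw over the port to the knob's place at joint value 0. The port, a steel neck of 42 mm outer and 32 mm inner diameter, stands 60 mm from the screw along -x, its rim 1 mm under the cover.
- drum_cover (a joint): Cover of the same shape, with the same knob, on the round, drum-shaped grey gearbox (116 mm diameter, top at z 60 mm) standing 0.2 to 0.4 m to the left or right of the square one. Rad, 0 = shut, grows counter-clockwise from above; starts at 0 to 0.12 and is to stay shut.

How it is judged:
By the outcome, as a careful person would: the job done as asked, in the order asked, and still so for the second after the job is handed in, with the robot touching nothing.
It also fails if it takes over 32 s, if anything falls off the work surface, if the arm or the gripper's body presses on something with over 40 N, if the wrist force passes 120 N, or if a joint passes its speed limit or range.

## Working session

There is one attempt and no reset: what is moved stays moved. The work goes in short steps, Python scripts to look and compute and a tool call to move; the robot and the scene stay as the last step left them, time stands still between calls to the robot, and variables do not carry over. Pictures are saved under pics/ and viewed, at most 10 in all, crops included, and the job is handed in when it is done.

Besides the shell and the picture viewer there is one more tool, called after ">>>" as a command line: name --argument value ..., lists and objects as JSON in quotes. play_rows: Moves the arm, as the interface text tells. Scaled input: -1 to 1 covers 30 mm each way for a shift and 0.15 rad each way for a turn. Its arguments: {"type":"object","properties":{"commands":{"type":"string"},"grip":{"type":"number"}},"required":["commands"]}

```bash
mkdir -p pics; cat > h.py <<'E'
import numpy as np, cv2
from station import r, cams
def ray(name,u,v):
    c=cams.camera_info(name); K=np.array(c["mtx"]); R=np.array(c["R"]); t=np.array(c["t"])
    d=np.array([(u-K[0,2])/K[0,0],(v-K[1,2])/K[1,1]]); s=d.copy()
    for _ in range(20): s=d/(1+c["k1"]*(s@s))
    return -R.T@t, R.T@np.array([s[0],s[1],1.])
def atz(name,u,v,z):
    o,d=ray(name,u,v); return o+d*(z-o[2])/d[2]
def atdepth(name,u,v,dep):
    o,d=ray(name,u,v); return o+d*dep
def two(a,b):
    (o1,d1),(o2,d2)=ray(*a),ray(*b)
    s=np.linalg.lstsq(np.c_[d1,-d2],o2-o1,rcond=None)[0]
    p,q=o1+d1*s[0],o2+d2*s[1]; return (p+q)/2,np.linalg.norm(p-q)
E
python3 - <<'E'
from h import *
for n in("top","side"):
    p,d=cams.capture(n); cv2.imwrite(f"pics/{n}0.png",p); np.save(f"{n}0.npy",d)
    i=cams.camera_info(n); print(n,i["mtx"],i["k1"],-np.array(i["R"]).T@i["t"],i["R"])
s=r.sense();print(s["time_s"],s["tcp_pos"],s["ee_rot"],s["gripper_width"])
E
```

```text
top [[437.31255567   0.         322.81715765]
 [  0.         437.31255567 203.49399583]
 [  0.           0.           1.        ]] -0.06084984994919735 [0.46793433 0.02432753 0.96033719] [[-0.00266983 -0.99997777 -0.00610932]
 [-0.99728049  0.00311249 -0.07363378]
 [ 0.07365116  0.00589612 -0.99726664]]
side [[364.21400111   0.         322.32514175]
 [  0.         364.21400111 201.14265418]
 [  0.           0.           1.        ]] -0.008640681326199452 [ 0.16021799 -0.67402982  0.48015498] [[ 0.89886702 -0.43815464  0.00765493]
 [-0.18514927 -0.39554727 -0.89958997]
 [ 0.3971874   0.80719445 -0.4366684 ]]
0.1 [0.26754772 0.56425851 0.22159338] [[ 9.03495050e-01 -4.28597884e-01 -7.40581684e-04]
 [-4.28598513e-01 -9.03493283e-01 -1.78941619e-03]
 [ 9.78294174e-05  1.93414088e-03 -9.99998125e-01]] 0.9971999365255452
```

View pics/top0.png

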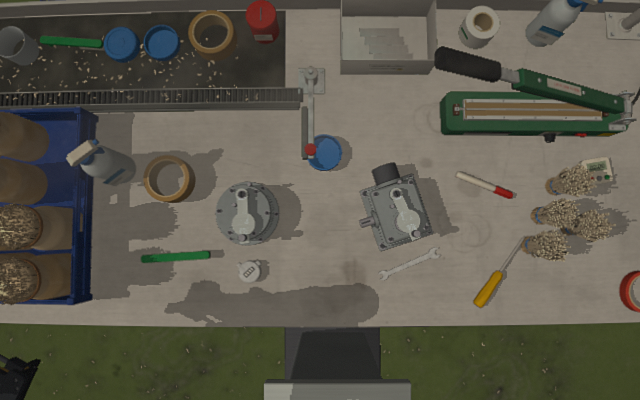

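View pics/side0.png

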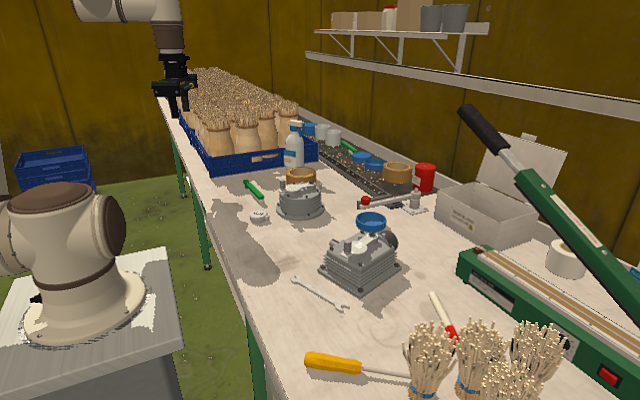

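The top view shows the square gearbox at about (395,210), with its motor bell at (385,172) and its cover running from (392,193) to (415,233). The drum is at (247,212). In the side view the square one is at about (360,262) and the drum at (300,200). I'll enlarge both views of the square one.

```bash
python3 - <<'E'
import cv2,numpy as np
a=cv2.imread("pics/top0.png")[160:260,340:450]; b=cv2.imread("pics/side0.png")[210:300,310:410]
cv2.imwrite("pics/c0.png",np.hstack([cv2.resize(a,(396*1,360),interpolation=2),cv2.resize(b,(400,360),interpolation=2)]))
E
```

```text
(no output)
```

View pics/c0.png

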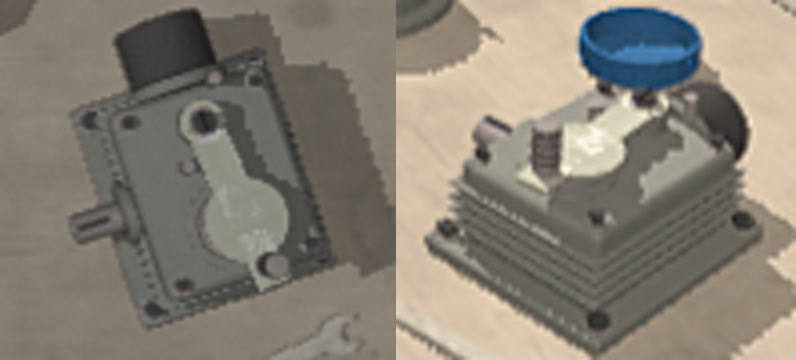

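The left crop shows the screw at top-view pixel (396.9,193.6) and the knob top at (416.4,233.6). The right crop shows the screw at side-view pixel (372.3,234.2). The knob spans about (347.7,241.5) at the top to (347.7,252) at the base.

```bash
python3 - <<'E'
from h import *
s,e=two(("top",396.9,193.6),("side",372.2,234)); print("screw",s,e)
k,e2=two(("top",416.2,233.4),("side",347.6,241.8)); print("knobtop",k,e2)
S=atz("top",396.9,193.6,.081);K=atz("top",416.2,233.4,.104);print(S,K,np.linalg.norm((K-S)[:2]),np.degrees(np.arctan2(*(K-S)[1::-1])))
d=np.load("top0.npy")
for u,v in((397,194),(416,233)): print(atdepth("top",u,v,d[v,u]))
print("drum knob", atz("top",241,233,.104),atz("top",244,192,.08))
th0=np.arctan2(*(K-S)[1::-1])
for a in(0,.3,.6,.9,1.2,1.4): print(a,S[:2]+.088*np.array([np.cos(th0+a),np.sin(th0+a)]))
E
```

```text
screw [ 0.55241914 -0.12055507  0.0780631 ] 0.000741702710406431
knobtop [ 0.47182975 -0.15412349  0.09934546] 0.0002484429773181507
[ 0.55246054 -0.12026325  0.081     ] [ 0.47191796 -0.15321779  0.104     ] 0.08702360979270689 -157.74774526716018
[ 0.55146453 -0.1201359   0.08292702]
[ 0.47269546 -0.15262394  0.10503302]
drum knob [0.47366635 0.18997215 0.104     ] [0.55683218 0.1893818  0.08      ]
0 [ 0.47101428 -0.15358754]
0.3 [ 0.48449996 -0.17616817]
0.6 [ 0.50405635 -0.19375498]
0.9 [ 0.52793654 -0.204777  ]
1.2 [ 0.55400739 -0.20824966]
1.4 [ 0.57145675 -0.20618847]
```

Both views agree: the screw is at (0.552,-0.120,0.080) and the knob top at (0.472,-0.154,0.10). That puts the knob 87 mm from the screw, against 88 mm given. Next I move the gripper above the knob, with the finger line turned to the tangent.

>>> play_rows --commands "0 -1 0 0 0 0;0 -1 0 0 0 0;0 -1 0 0 0 0;0 -1 0 0 0 0;0 -1 0 0 0 0;0 -1 0 0 0 0;0.376 -1 0 0 0 -0.855;0.376 -1 0 0 0 -0.855;0.376 -1 0 0 0 -0.855;0.376 -1 0 0 0 -0.855;0.376 -1 0 0 0 -0.855;0.376 -1 0 0 0 -0.855;0.376 -1 0 0 0 -0.855;0.376 -1 0 0 0 -0.855;0.376 -1 0 0 0 -0.855;0.376 -1 0 0 0 -0.855;0.376 -1 0 0 0 -0.855;0.376 -1 0 0 0 -0.855;0.376 -1 0 0 0 -0.855;0.376 -1 0 0 0 -0.855" --grip 60

```text
time_s: 2.1
tcp_pos: [0.4256, -0.0366, 0.2224]
ee_rot: [[-0.623, -0.782, -0.0], [-0.782, 0.623, 0.0], [0.0, 0.0, -1.0]]
wrist_force: [-0.3, 0.5, 0.2]
gripper_width: 0.692
gripper_force: 0.0
```

>>> play_rows --commands "0.376 -1 0 0 0 -0.855;0.376 -1 0 0 0 -0.855;0.376 -1 0 0 0 -0.855;0.376 -1 0 0 0 -0.855;0 0 0 0 0 0;0 0 0 0 0 0"

```text
time_s: 2.7
tcp_pos: [0.4703, -0.1557, 0.2218]
ee_rot: [[-0.925, -0.38, -0.002], [-0.38, 0.925, 0.0], [0.001, 0.001, -1.0]]
wrist_force: [0.3, -0.7, 0.2]
gripper_width: 0.687
gripper_force: 0.0
```

```bash
python3 - <<'E'
from h import *
s=r.sense();print(s["time_s"],s["tcp_pos"],s["ee_rot"],s["joints"],s["gripper_width"],s["wrist_force"])
E
```

```text
2.7 [ 0.47033837 -0.15565227  0.22182062] [[-9.25117084e-01 -3.79678566e-01 -1.60222515e-03]
 [-3.79679677e-01  9.25117908e-01  4.46409474e-04]
 [ 1.31275507e-03  1.02131336e-03 -9.99998617e-01]] [ 4.88787254e-01  9.44284495e+00 -1.72521463e+01 -2.94807890e-02
 -6.33965910e+01 -6.81617399e+01] 0.6872002132118186 [ 0.34351682 -0.68483089  0.18714145]
```

>>> play_rows --commands "0.04 0.07 -0.9 0 0 0;0 0 -0.9 0 0 0;0 0 -0.9 0 0 0;0 0 -0.9 0 0 0;0 0 -0.45 0 0 0;0 0 -0.45 0 0 0;0 0 0 0 0 0;0 0 0 0 0 0"

```text
time_s: 3.5
tcp_pos: [0.472, -0.1525, 0.0879]
ee_rot: [[-0.924, -0.382, 0.0], [-0.382, 0.924, -0.0], [-0.0, -0.0, -1.0]]
wrist_force: [0.8, -0.0, 0.1]
gripper_width: 0.687
gripper_force: 0.0
```

```bash
python3 - <<'E'
from h import *
p,d=cams.capture("side"); q,_=cams.capture("top")
cv2.imwrite("pics/c1.png",np.hstack([cv2.resize(q[150:270,330:460],(390,360),interpolation=2),cv2.resize(p[190:290,310:420],(396,360),interpolation=2)]))
E
```

```text
(no output)
```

View pics/c1.png

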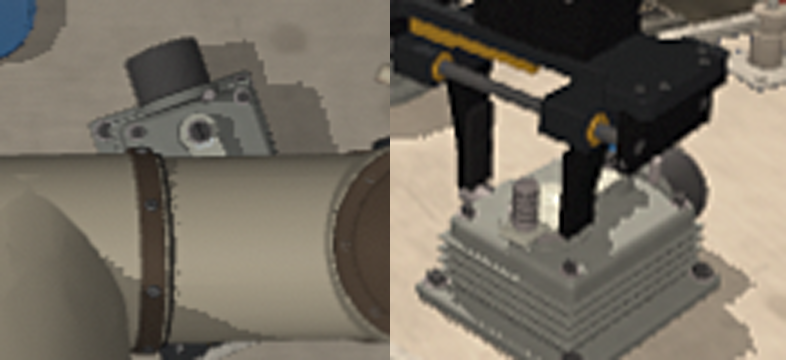

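The side crop shows the knob at crop (525,205), midway between the finger tips at (475,195) and (577,230). The arm hides it in the top view. I'll close on it.

>>> play_rows --commands "0 0 0 0 0 0;0 0 0 0 0 0;0 0 0 0 0 0;0 0 0 0 0 0;0 0 0 0 0 0;0 0 0 0 0 0;0 0 0 0 0 0;0 0 0 0 0 0" --grip 0

```text
time_s: 4.4
tcp_pos: [0.4719, -0.1533, 0.0875]
ee_rot: [[-0.925, -0.38, -0.0], [-0.38, 0.925, -0.0], [0.0, -0.0, -1.0]]
wrist_force: [0.1, -0.5, -0.6]
gripper_width: 0.149
gripper_force: 30.0
```

```bash
python3 - <<'E'
import numpy as np
S=np.array([.5524,-.1203]);p0=np.array([.472,-.1525]);v=p0-S;print(np.linalg.norm(v));v*=.0875/np.linalg.norm(v)
q=S+v
for i in range(1,16):
    a=.08*i;n=S+np.array([[np.cos(a),-np.sin(a)],[np.sin(a),np.cos(a)]])@v;print(i,n.round(4),((n-q)/.03).round(3));q=n
E
```

```text
0.08660831368869852
1 [ 0.474  -0.1592] [ 0.095 -0.213]
2 [ 0.4774 -0.1654] [ 0.112 -0.205]
3 [ 0.4812 -0.1712] [ 0.128 -0.195]
4 [ 0.4855 -0.1767] [ 0.143 -0.184]
5 [ 0.4903 -0.1819] [ 0.157 -0.172]
6 [ 0.4954 -0.1867] [ 0.171 -0.159]
7 [ 0.5009 -0.191 ] [ 0.183 -0.145]
8 [ 0.5067 -0.1949] [ 0.194 -0.13 ]
9 [ 0.5128 -0.1983] [ 0.204 -0.114]
10 [ 0.5191 -0.2012] [ 0.212 -0.097]
11 [ 0.5257 -0.2036] [ 0.219 -0.08 ]
12 [ 0.5325 -0.2055] [ 0.225 -0.062]
13 [ 0.5393 -0.2068] [ 0.229 -0.044]
14 [ 0.5463 -0.2076] [ 0.232 -0.026]
15 [ 0.5533 -0.2078] [ 0.233 -0.007]
```

The opening reads 13 mm with 30 N on the pads, so the knob is gripped. I'll swing the first half of the arc and check the force.

>>> play_rows --commands "0.1 -0.21 0 0 0 0.53;0.11 -0.205 0 0 0 0.53;0.13 -0.195 0 0 0 0.53;0.14 -0.18 0 0 0 0.53;0.16 -0.17 0 0 0 0.53;0.17 -0.16 0 0 0 0.53;0 0 0 0 0 0"

```text
time_s: 5.1
tcp_pos: [0.4971, -0.1871, 0.0875]
ee_rot: [[-0.647, -0.762, 0.001], [-0.762, 0.647, -0.0], [-0.001, -0.001, -1.0]]
wrist_force: [0.2, -0.2, 0.4]
gripper_width: 0.151
gripper_force: 30.0
```

>>> play_rows --commands "0.18 -0.145 0 0 0 0.53;0.19 -0.13 0 0 0 0.53;0.2 -0.11 0 0 0 0.53;0.21 -0.1 0 0 0 0.53;0.22 -0.08 0 0 0 0.53;0.225 -0.06 0 0 0 0.53;0.23 -0.045 0 0 0 0.53;0.23 -0.03 0 0 0 0.53;0 0 0 0 0 0;0 0 0 0 0 0"

```text
time_s: 6.1
tcp_pos: [0.5475, -0.2066, 0.0875]
ee_rot: [[-0.069, -0.998, 0.002], [-0.998, 0.069, 0.001], [-0.001, -0.002, -1.0]]
wrist_force: [1.7, 5.3, 0.3]
gripper_width: 0.147
gripper_force: 30.0
```

```bash
python3 - <<'E'
from h import *
p,d=cams.capture("side")
cv2.imwrite("pics/c2.png",cv2.resize(p[180:300,300:440],(700,600),interpolation=2))
E
```

```text
(no output)
```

View pics/c2.png

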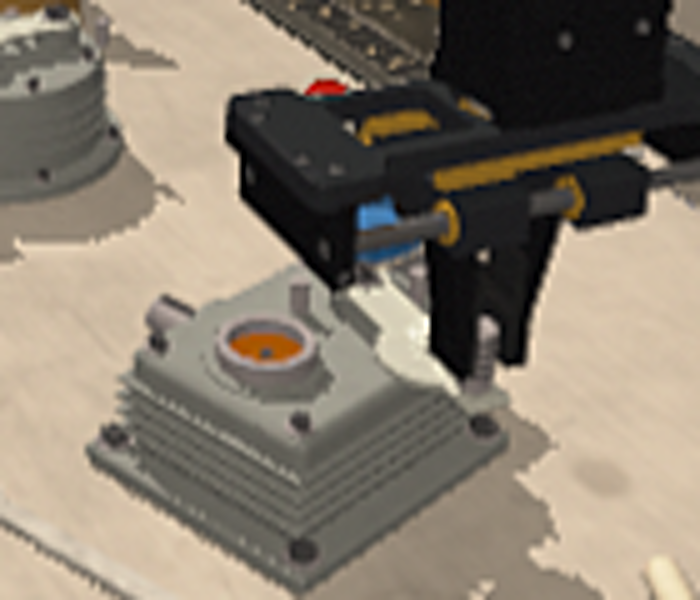

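The whole port ring with its orange gauge is open at crop (265,350), and the cover has swung to the right, to crop (420,340). I'll release, lift straight up and clear the view.

>>> play_rows --commands "0 0 0 0 0 0;0 0 0 0 0 0;0 0 0 0 0 0;0 0 0 0 0 0;0 0 0 0 0 0;0 0 0.3 0 0 0;0 0 0.6 0 0 0;0 0 1 0 0 0;0 0 1 0 0 0;0 0 1 0 0 0;0 0 1 0 0 0;0 -1 0 0 0 0;0 -1 0 0 0 0;0 -1 0 0 0 0;0 -1 0 0 0 0;0 -1 0 0 0 0;0 -1 0 0 0 0;0 0 0 0 0 0;0 0 0 0 0 0" --grip 45

```text
time_s: 8.05
tcp_pos: [0.5464, -0.3883, 0.2346]
ee_rot: [[-0.069, -0.998, -0.0], [-0.998, 0.069, 0.0], [-0.0, 0.0, -1.0]]
wrist_force: [0.5, 0.7, 0.4]
gripper_width: 0.517
gripper_force: 0.0
```

```bash
python3 - <<'E'
from h import *
p,d=cams.capture("side"); q,_=cams.capture("top")
cv2.imwrite("pics/c3.png",np.hstack([cv2.resize(q[150:270,200:460],(780,360),interpolation=2)]))
E
```

```text
(no output)
```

View pics/c3.png

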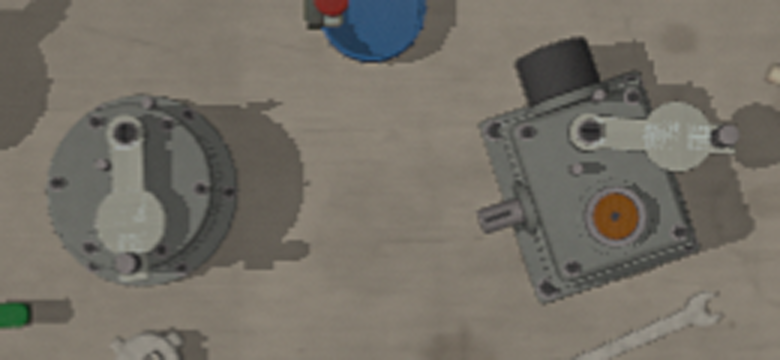

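The top view shows the port at crop (615,215) fully open, with the cover turned about 1.15 rad and its knob at crop (725,133). The drum cover, with its knob at crop (127,263), is still shut. The arm is clear, so I'll hand in.

```bash
python3 -c "
from station import r
print(r.finish_job())"
```

```text
the job is handed in; nothing more can be done
None
```

The square gearbox's cover is swung about 1.15 rad counter-clockwise and left there with its gauge port fully open. The drum's cover was never touched and is still shut, and the job was handed in at about 8 s with the arm clear.

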